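# Drift the engraving carriage into line

## Task

The top plate of the engraver's sliding work-holder has crept, so its hole no longer sits over the hole in the base beneath. Take the tapered drift from the tool stand, start its tip down through both holes and push it down until its collar is fully home on the plate, so that the drift itself draws the plate into line. Leave the drift standing there.

Things in the scene. Friction and masses are not known exactly. Their poses are not given: they have to be found in the camera images.
- drift_mid (a point): Middle of the tapered drift, a loose round bright steel tool 130 mm long, 0.36 kg, hung tip down. z: tip to handle. Relative to this point: tip (8 mm wide) 65 mm below; widens evenly to 30 mm at 15 mm below, then 30 mm wide up to the collar; collar 44 mm wide, from 5 to 11 mm above; plain round handle 24 mm wide, from 11 to 65 mm above, to be grasped 40 mm above.
- stand: Open wooden tool stand, origin under its centre: board 80 x 250 mm (x, y), top 95 mm up, on end legs; three 35 mm holes at y = -75, 0, 75 mm. The drift hangs by its collar in any one; lift it 75 mm to clear its hole, 150 mm to pass over the others (tops 165 mm up). The other two tools have blunt ends too thick for the offset holes: one has a square handle, one a thin neck with a ball.
- carriage_hole (a point): Centre of the 34 mm through hole in the work-holder's bright steel top plate (190 x 90 x 10 mm), at its top face, 80 mm above the bench. z up; the plate slides along x only, stiffly (about 5 N), and stays put; seating the drift takes up to about 20 N. It starts 8 to 12 mm to +x of the base hole. A clamp with a brass blank stands on the plate 85 mm to +x, 30 mm tall.
- base_hole (a point): Centre of the 34 mm through hole in the work-holder's fixed cream-painted base, at the base plate's top face, 69 mm above the bench, 1 mm under the sliding plate. Same axes as the carriage hole. The base plate is 16 mm thick with open space down to the bench: the tip of a fully home drift is 10 mm above the bench.

How it is judged:
By the outcome, as a careful person would: the job done as asked, in the order asked, and still so for the second after the job is handed in, with the robot touching nothing.
It also fails if it takes over 45 s, if anything falls off the work surface, if the arm or the gripper's body presses on something with over 40 N, if the wrist force passes 120 N, or if a joint passes its speed limit or range.

## Robot

A 6-joint arm with a two-finger parallel gripper is mounted at the origin on the work surface. World frame = base frame: x ahead of the robot, y to its left, z up, the work surface at z = 0. Lengths are in mm, angles in rad, forces in N, time in s.
With the tool pointing down it reaches from about 300 to 775 mm from the base axis. Payload 14.6 kg.
Tool frame: the origin (TCP) lies at the very end of the fingers, on their centre line; the grasp point (between the pads) lies 19 mm behind it; y points along the fingers, z is the direction in which the jaws open and shut, and the axes are right-handed (so a half turn about y gives the same grasp; the last joint's range is limited). The gripper opens to 94 mm and grips with 3 to 60 N. Pads are 16 mm wide; open, the fingers measure 119 mm over their backs; the gripper's body (75 mm by 177 mm) begins 78 mm behind the grasp point.
Start: joints at [-0.067, 0.3, 1.521, -0, 1.321, -0.067], TCP at [549.99, -0.002, 205.446] pointing down, gripper open.
Joint ranges: [-3.03, 3.03], [-0.79, 2.21], [0.23, 2.52], [-1.04, 4.18], [0, 3.07], [-2.55, 2.55]. Speed limits (rad/s): [2.22, 2.22, 2.57, 3.14, 3.14, 3.14].

## Interface

Orientations are given as [roll, pitch, yaw] about the fixed x, y, z axes, in that order (R = Rz(yaw) Ry(pitch) Rx(roll)).
In Python, from cell import manip, imaging, ticket gives the robot as it stands.
- The arm moves only by the shell command python3 -m inch 'ROWS' [FORCE]. ROWS is JSON, a list of rows, each a list of 3 entries, a list of its own where there are three numbers: the turn, a rotation vector about the world's x, y, z in degrees, then the shift along the world's x, y, z in m, then the finger opening in m, from 0 to 0.094. In form: [[[wx, wy, wz], [tx, ty, tz], jaw], ...]. A call has exactly 10 rows; each row shifts and turns the commanded pose from where the row before left it; what a row does not reach is not made up. A row lasts 1/12 s, in which the tool goes at most 41.7 mm and 7.16 degrees, less where a joint would pass 70% of its speed; a pose out of reach is approached as far as the arm can. A call with a gripper value outside its range is refused whole. The fingers move at their own pace and stop on an object; FORCE is the grip in N (left out, the last holds). Time passes only in rows, so rows that do not move let the fingers close, or fill a call up. It gives the time, the measured TCP pose, the force and the opening at its end, in the units of the state.
- manip.read_state(): the state, without advancing time (a new reading comes with each control period).
- imaging.camera(name): name is "scene" or "side" or "wrist"; returns a dict with "pixels" (400x640x3 uint8, red, green, blue), "depth" (400x640 float32, mm along the optical axis (not along the pixel's ray), 0 where there is no reading), "mtx" (3x3 intrinsics, pixels), "pose" (4x4, takes a point from camera to world coordinates); the wrist camera has in their place "hand_eye" (4x4, takes a point from camera to tool coordinates, whose origin is the TCP and whose axes are the tool frame's). Camera axes: x right, y up, looking along -z (the intrinsics and any distortion apply to the point x, -y, -z); pixel columns grow to the right and rows downward; lengths in mm; the calibration is good to about 2 mm. A picture is of the moment at which its call begins: read the wrist's pose just before it.
- ticket.sign_off(): hands the job in, once; it reports no verdict.
The state is a dict: "clock": time; "joints": joint angles; "qd": joint speeds; "effort": joint torques, N m; "eef_pos": TCP position; "eef_rot": TCP orientation; "wrist_force": force on the tool from outside, world axes, zero at the start; "moment": the same for the moment, N m; "finger_gap": finger opening in mm.
Only numpy, scipy, OpenCV 4.12 (cv2) and the standard library are available. Lean on these libraries where they do the work, as an engineer would, in place of code of your own. Each camera call takes 0.05 s, during which the arm holds its last target. There are 200 camera calls.

## Working session

There is one attempt and no reset: what is moved stays moved. The work goes in short steps, Python scripts to look and compute and a shell command to move; the robot and the scene stay as the last step left them, time stands still between calls to the robot, and variables do not carry over. Pictures are saved under pics/ and viewed, on a budget of 10 in all, crops included, one or two more only if the job needs it, and the job is handed in when it is done.

```bash
ls; mkdir -p pics
python3 - <<'E'
from cell import manip, imaging
import cv2,numpy as np
s=manip.read_state();print({k:np.round(v,3).tolist() for k,v in s.items()})
ims=[]
for n in("scene","side"):
    c=imaging.camera(n);np.savez(f"pics/{n}.npz",**c);cv2.imwrite(f"pics/{n}.png",c["pixels"][...,::-1]);print(n,c.keys(),c["mtx"].round(1).tolist(),c["pose"].round(3).tolist())
E
```

```text
pics
{'clock': 0.0, 'joints': [-0.067, 0.3, 1.522, -0.0, 1.321, -0.067], 'qd': [0.0, -0.001, -0.0, -0.0, -0.001, -0.0], 'effort': [-0.002, -53.181, -35.274, 0.071, 0.024, -0.0], 'eef_pos': [549.733, -0.002, 204.888], 'eef_rot': [-1.572, 0.0, -1.571], 'wrist_force': [0.383, 0.086, 0.307], 'moment': [0.025, 0.017, 0.064], 'finger_gap': 94.055}
scene dict_keys(['pixels', 'depth', 'mtx', 'pose']) [[490.9, 0.0, 324.3], [0.0, 490.9, 196.5], [0.0, 0.0, 1.0]] [[0.072, -0.775, 0.627, 1036.206], [0.997, 0.068, -0.03, 24.492], [-0.019, 0.628, 0.778, 718.997], [0.0, 0.0, 0.0, 1.0]]
side dict_keys(['pixels', 'depth', 'mtx', 'pose']) [[364.9, 0.0, 315.9], [0.0, 364.9, 201.0], [0.0, 0.0, 1.0]] [[-0.979, 0.139, -0.146, 420.989], [-0.201, -0.617, 0.761, 580.878], [0.016, 0.775, 0.632, 508.468], [0.0, 0.0, 0.0, 1.0]]
```

View pics/scene.png

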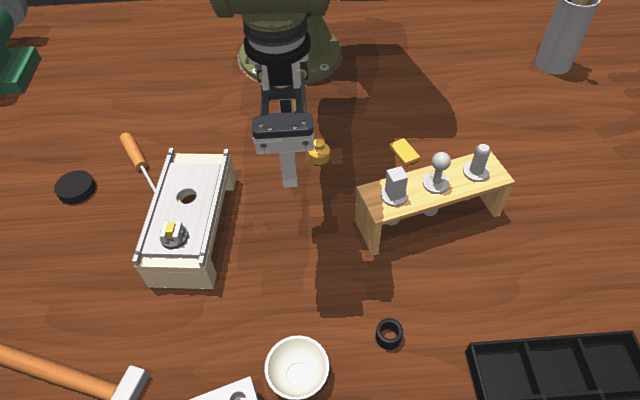

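View pics/side.png

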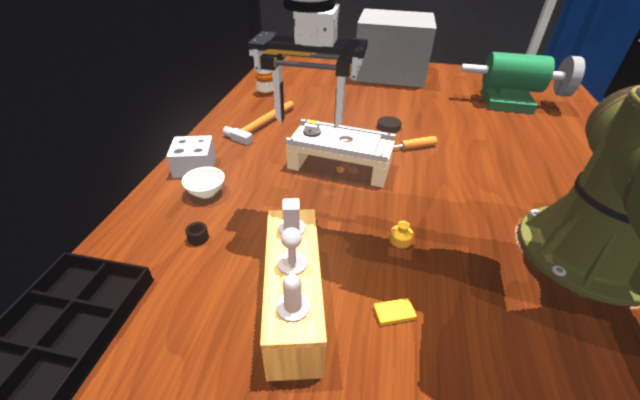

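The scene camera shows the round-handled drift in the stand's far-right hole: top ~(483,148), collar ~(477,172). The work-holder hole is at ~(187,196). In the side camera the drift is at (293,280-308), nearest the camera, and the hole is at ~(345,139).

```bash
cat > h.py <<'E'
import numpy as np
def cast(mtx,pose,uv,z):
    uv=np.atleast_2d(np.asarray(uv,float))
    d=np.c_[(uv[:,0]-mtx[0,2])/mtx[0,0],-(uv[:,1]-mtx[1,2])/mtx[1,1],-np.ones(len(uv))]@pose[:3,:3].T
    o=pose[:3,3]; return o+d*((z-o[2])/d[:,2])[:,None]
E
python3 - <<'E'
import numpy as np,cv2
from h import cast
for n,P in (("scene",dict(top=([483,148],155),collar=([477,172],101),hole=([187,196],80),st=([[357,187],[499,155],[513,182],[373,220]],95),pl=([[172,152],[230,152],[210,262],[137,260]],80))),
            ("side",dict(top=([292,281],155),collar=([293,308],101),hole=([345,139],80)))):
    c=np.load(f"pics/{n}.npz")
    for k,(uv,z) in P.items(): print(n,k,cast(c["mtx"],c["pose"],uv,z).round(1).tolist())
    if 1:
        d=c["depth"]
        for k,(uv,z) in P.items():
            for u,v in np.atleast_2d(uv)[:1]:print(k,d[v-1:v+2,u-1:u+2].round().tolist())
E
```

```text
scene top [[504.5, 305.2, 155.0]]
scene collar [[507.6, 306.9, 101.0]]
scene hole [[499.6, -181.2, 80.0]]
scene st [[517.5, 104.2, 95.0], [467.0, 357.9, 95.0], [529.4, 362.7, 95.0], [586.9, 121.6, 95.0]]
scene pl [[392.9, -219.4, 80.0], [402.5, -113.7, 80.0], [633.2, -132.7, 80.0], [620.3, -244.7, 80.0]]
top [[782.0, 781.0, 781.0], [782.0, 779.0, 780.0], [775.0, 777.0, 776.0]]
collar [[810.0, 807.0, 809.0], [810.0, 810.0, 809.0], [812.0, 813.0, 812.0]]
hole [[860.0, 863.0, 931.0], [929.0, 927.0, 929.0], [927.0, 929.0, 928.0]]
st [[935.0, 936.0, 816.0], [933.0, 812.0, 813.0], [933.0, 812.0, 810.0]]
pl [[886.0, 889.0, 892.0], [885.0, 888.0, 894.0], [884.0, 887.0, 894.0]]
side top [[499.9, 311.2, 155.0]]
side collar [[499.8, 312.0, 101.0]]
side hole [[499.3, -176.1, 80.0]]
top [[442.0, 443.0, 443.0], [442.0, 441.0, 442.0], [440.0, 441.0, 440.0]]
collar [[459.0, 460.0, 462.0], [461.0, 461.0, 462.0], [462.0, 463.0, 463.0]]
hole [[880.0, 879.0, 879.0], [886.0, 885.0, 881.0], [882.0, 880.0, 883.0]]
```

```bash
python3 -m inch '[[[0,0,0],[-0.0047,0.031,0.0065],0.07],[[0,0,0],[-0.0047,0.031,0.0065],0.07],[[0,0,0],[-0.0047,0.031,0.0065],0.07],[[0,0,0],[-0.0047,0.031,0.0065],0.07],[[0,0,0],[-0.0047,0.031,0.0065],0.07],[[0,0,0],[-0.0047,0.031,0.0065],0.07],[[0,0,0],[-0.0047,0.031,0.0065],0.07],[[0,0,0],[-0.0047,0.031,0.0065],0.07],[[0,0,0],[-0.0047,0.031,0.0065],0.07],[[0,0,0],[-0.0047,0.031,0.0065],0.07]]' 30
cat >> h.py <<'E'
def wrist(fn):
    from cell import manip,imaging; import cv2
    from scipy.spatial.transform import Rotation as R
    s=manip.read_state(); c=imaging.camera("wrist")
    T=np.eye(4);T[:3,:3]=R.from_euler("xyz",s["eef_rot"]).as_matrix();T[:3,3]=s["eef_pos"]
    np.savez(fn+".npz",mtx=c["mtx"],pose=T@c["hand_eye"],pixels=c["pixels"],depth=c["depth"])
    cv2.imwrite(fn+".png",c["pixels"][...,::-1])
    print({k:np.round(s[k],3).tolist() for k in("clock","eef_pos","eef_rot","wrist_force","finger_gap")}); print((T@c["hand_eye"]).round(2).tolist())
E
python3 -c 'from h import *;wrist("pics/w1")'
```

```text
clock: 0.93
eef_pos: [502.4, 311.5, 270.5]
eef_rot: [-1.571, -0.0, -1.571]
wrist_force: [1.4, -0.4, -0.1]
finger_gap: 70.1
{'clock': 0.933, 'eef_pos': [502.392, 311.461, 270.476], 'eef_rot': [-1.571, -0.0, -1.571], 'wrist_force': [1.369, -0.364, -0.128], 'finger_gap': 70.061}
[[1.0, 0.0, 0.0, 502.68], [-0.0, 0.96, 0.29, 394.9], [0.0, -0.29, 0.96, 449.58], [0.0, 0.0, 0.0, 1.0]]
```

View pics/w1.png

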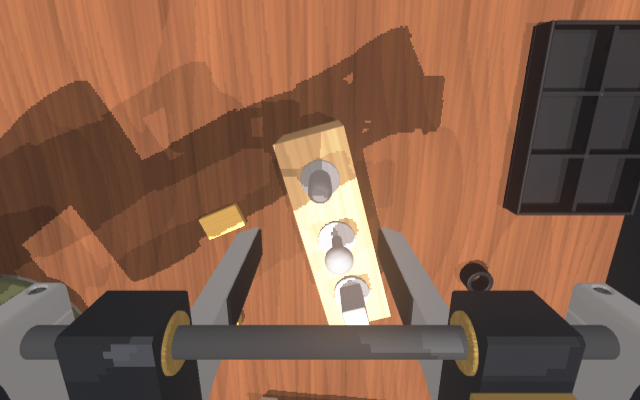

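The wrist view shows the drift in the top hole: collar ~(320,180), handle top ~(319,192). The ball tool and the square tool are below it. I'll refine with a bright/gray mask and the depth.

Run:
```python
import numpy as np,cv2
from h import cast
c=np.load("pics/w1.npz");d=c["depth"];K,P=c["mtx"],c["pose"]
v,u=np.mgrid[150:215,290:350]; z=d[v,u]
pc=np.stack([(u-K[0,2])/K[0,0]*z,-(v-K[1,2])/K[1,1]*z,-z],-1)@P[:3,:3].T+P[:3,3]
for lo,hi in((145,165),(98,106)):
    m=(pc[...,2]>lo)&(pc[...,2]<hi)&(z>0)
    q=pc[m]; print(lo,m.sum(),q.mean(0).round(1),q.min(0).round(1),q.max(0).round(1))
    (a,b),r=cv2.minEnclosingCircle(q[:,:2].astype(np.float32));print(a,b,r)
for uv,zz in(((319.5,192),155),((320,180),101)):print(cast(K,P,uv,zz).round(1))
```

```text
145 466 [502.8 307.7 152.9] [491.6 295.2 145. ] [514.  317.9 157.2]
503.007080078125 306.1557312011719 11.944753646850586
98 613 [503.  312.6 101.1] [482.1 289.4  98.6] [524.5 327.3 106. ]
502.9549255371094 306.1134338378906 21.814117431640625
[[502.7 307.8 155. ]]
[[503.3 305.7 101. ]]
```

Depth gives the drift at (503, 306), with radii of 12 and 22 mm as expected. Descending and grasping.

```bash
python3 -m inch '[[[0,0,0],[0,-0.004,-0.025],0.07],[[0,0,0],[0,0,-0.03],0.07],[[0,0,0],[0,0,-0.03],0.07],[[0,0,0],[0,0,-0.03],0.07],[[0,0,0],[0,0,-0.03],0.07],[[0,0,0],[0,0,-0.014],0.07],[[0,0,0],[0,0,0],0.07],[[0,0,0],[0,0,0],0.015],[[0,0,0],[0,0,0],0.015],[[0,0,0],[0,0,0],0.015]]' 50
python3 -m inch '[[[0,0,0],[0,0,0],0.015],[[0,0,0],[0,0,0],0.015],[[0,0,0],[0,0,0],0.015],[[0,0,0],[0,0,0],0.015],[[0,0,0],[0,0,0.01],0.015],[[0,0,0],[0,0,0.03],0.015],[[0,0,0],[0,0,0.03],0.015],[[0,0,0],[0,0,0.03],0.015],[[0,0,0],[0,0,0.03],0.015],[[0,0,0],[0,0,0.025],0.015]]'
```

```text
clock: 1.82
eef_pos: [503.6, 306.3, 113.0]
eef_rot: [-1.569, 0.001, -1.571]
wrist_force: [0.7, -0.6, -0.4]
finger_gap: 53.3
clock: 2.65
eef_pos: [502.8, 305.9, 269.2]
eef_rot: [-1.57, 0.001, -1.571]
wrist_force: [0.8, 0.2, -3.8]
finger_gap: 23.0
```

Held: 23 mm gap and 3.8 N of weight. Going beside the work-holder so the wrist camera looks nearly straight down the holes.

```bash
python3 -m inch '[[[0,0,0],[0,-0.01,0],0.015],[[0,0,0],[0,-0.025,0],0.015],[[0,0,0],[0,-0.03,0],0.015],[[0,0,0],[0,-0.03,0],0.015],[[0,0,0],[0,-0.03,0],0.015],[[0,0,0],[0,-0.03,0],0.015],[[0,0,0],[0,-0.03,0],0.015],[[0,0,0],[0,-0.03,0],0.015],[[0,0,0],[0,-0.03,0],0.015],[[0,0,0],[0,-0.03,0],0.015]]'
python3 -m inch '[[[0,0,0],[0,-0.03,0],0.015],[[0,0,0],[0,-0.03,0],0.015],[[0,0,0],[0,-0.03,0],0.015],[[0,0,0],[0,-0.03,0],0.015],[[0,0,0],[0,-0.03,0],0.015],[[0,0,0],[0,-0.03,0],0.015],[[0,0,0],[0,-0.03,0],0.015],[[0,0,0],[0,-0.03,0],0.015],[[0,0,0],[0,-0.02,0],0.015],[[0,0,0],[0,0,0],0.015]]'
python3 -c 'from h import *;wrist("pics/w2")'
```

```text
clock: 3.48
eef_pos: [502.0, 29.2, 265.4]
eef_rot: [-1.572, -0.0, -1.571]
wrist_force: [0.3, 0.3, -3.3]
finger_gap: 23.0
clock: 4.32
eef_pos: [501.7, -232.3, 264.8]
eef_rot: [-1.573, 0.0, -1.574]
wrist_force: [0.4, 0.3, -3.3]
finger_gap: 23.3
{'clock': 4.317, 'eef_pos': [501.694, -232.33, 264.787], 'eef_rot': [-1.573, 0.0, -1.574], 'wrist_force': [0.366, 0.337, -3.337], 'finger_gap': 23.286}
[[1.0, 0.0, 0.0, 502.59], [-0.0, 0.96, 0.29, -149.01], [-0.0, -0.29, 0.96, 443.95], [0.0, 0.0, 0.0, 1.0]]
```

View pics/w2.png

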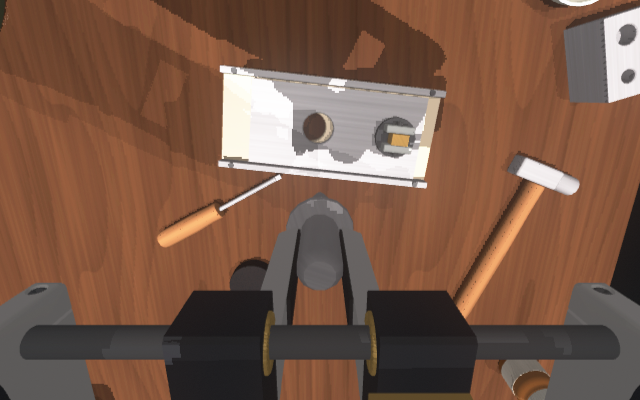

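The plate hole is at ~(318,127), with a cream crescent of the base on its right. The drift hangs straight, with its collar at ~(320,215). Next, a crop with depth.

Run:
```python
import numpy as np,cv2
c=np.load("pics/w2.npz");d=c["depth"];K,P=c["mtx"],c["pose"]
cv2.imwrite("pics/c2.png",cv2.resize(c["pixels"][102:154,288:348,::-1],None,fx=10,fy=10,interpolation=cv2.INTER_NEAREST))
v,u=np.mgrid[102:154,288:348]; z=d[v,u]
Z=(np.stack([(u-K[0,2])/K[0,0]*z,-(v-K[1,2])/K[1,1]*z,-z],-1)@P[:3,:3].T+P[:3,3])[...,2]
for r in range(6,46,2):print(102+r,*["%3d"%x for x in Z[r,10:52]])
```

```text
108  79  79  81  80  81  79  79  80  79  80  78  79  80  79  79  81  80  80  79  78  80  80  80  80  79  80  81  80  78  80  79  81  79  79  79  80  79  80  81  80  78  81
110  80  78  80  80  80  80  80  80  79  79  80  80  80  79  79  79  80  81  80  80  79  80  81  80  81  80  80  78  80  78  79  78  81  79  80  79  81  79  80  79  78  80
112  80  79  80  79  79  79  80  79  80  80  79  79  79  80  79  79  79  79  80  81  79  79  80  78  79  79  79  79  79  79  79  80  79  79  79  79  81  79  80  80  80  81
114  78  81  80  79  79  80  79  78  79  79  80  79  79  79   0   0   1  -2   0   0   0  69  69  67  69  68  79  80  80  80  80  80  79  79  79  80  78  80  80  81  81  81
116  81  80  81  80  79  80  79  79  78  79  79   0   0   0   0   0   0   0   0   1   0   0   0  67  70  69  68  68  68  69  80  80  78  79  79  79  81  80  80  77  78  79
118  79  79  80  79  80  79  79  80  78   0   0   0   0   0   0   0   0  -1   0   0   0   0   0   0   0  69  68  68  68  68  68  68  79  80  79  79  81  80  80  79  79  80
120  79  80  81  79  79  78  81  -2   1   0  -1   0  -1  -1  -2   0 
[... 1639 characters left out ...]
  80  80  79
140  79  79  79  79  81  80  77  79  79  80  79  71  54  54  52  55  57  59  62  68  67  68  68  70  68  69  67  69  69  75  78  79  79  80  81  80  79  79  80  80  81  79
142  80  79  80  80  80  79  81  80  80  79  79  78  79  79  74  71  68  68  69  67  68  70  68  69  70  73  76  80  78  79  79  81  80  79  79  79  80  80  80  78  78  81
144  80  80  79 443  78  80  80  79  79  79  79  79  80  80  80  80  79  79  79  78  79  77  77  79  79  79  81  78  80  81  80  80  80  79  79  79  80  80  80  80  79  80
146  78  81  80  79  80  81  78  80  79  80  80  79  80  79  79  79  81  80  81  80  78  81  80  79  80  80  79  80  80  80  79  81  78  80  79  80  79  80  80  79  80  80
```

View pics/c2.png

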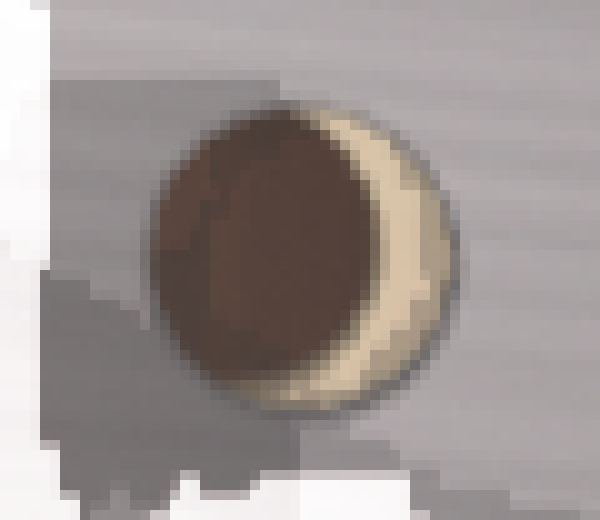

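```bash
cat > fit.py <<'E'
import numpy as np,cv2,sys
from scipy.optimize import least_squares
from h import cast
c=np.load(sys.argv[1]);d=c["depth"];K,P=c["mtx"],c["pose"]
v,u=np.mgrid[0:400,0:640]; X=np.stack([(u-K[0,2])/K[0,0]*d,-(v-K[1,2])/K[1,1]*d,-d],-1)@P[:3,:3].T+P[:3,3]
Z=cv2.medianBlur(X[...,2].astype(np.float32),3)
def circ(pts,r0=None):
    f=lambda p:np.hypot(pts[:,0]-p[0],pts[:,1]-p[1])-(r0 or p[2])
    s=least_squares(f,[*pts[:,:2].mean(0),17][:2 if r0 else 3],loss="soft_l1");return s.x.round(2),np.abs(s.fun).mean().round(2),len(pts)
m=np.zeros(Z.shape,np.uint8);m[102:154,288:348]=(Z<75)[102:154,288:348]
C=max(cv2.findContours(m,0,1)[0],key=len)[:,0]; pl=cast(K,P,C,80); print("plate",circ(pl),circ(pl,17.5))
hol=(Z<64)&(m>0); top=(Z>65)&(Z<72)&(m>0)
e=[((uu+uu+1)/2,vv) for vv in range(102,154) for uu in range(288,347) if hol[vv,uu] and top[vv,uu+1]]
e+=[(uu,vv+.5) for vv in range(102,153) for uu in range(288,348) if hol[vv,uu] and top[vv+1,uu]]
b=cast(K,P,np.array(e),69);print("base",circ(b),circ(b,17))
q=X[(X[...,2]>130)&(X[...,2]<400)&(abs(u-320)<40)&(v>180)&(v<300)]
for z in range(170,300,10):
    w=q[(q[:,2]>z)&(q[:,2]<z+10)]
    if len(w)>5: print(z,len(w),np.r_[w[:,:2].min(0),w[:,:2].max(0),(w[:,0].min()+w[:,0].max())/2].round(1))
for a in ([[223,70],[444,92]],[[221,163],[425,185]]):
    g=cast(K,P,a,82); dd=g[1]-g[0]; print("yaw",np.degrees(np.arctan2(dd[1],dd[0])))
E
python3 fit.py pics/w2.npz
```

```text
plate (array([ 499.87, -182.74,   16.14]), np.float64(0.25), 83) (array([ 499.85, -182.85]), np.float64(1.36), 83)
base (array([ 494.15, -182.25,   14.74]), np.float64(0.51), 43) (array([ 491.5 , -181.52]), np.float64(0.73), 43)
180 6 [ 499.8 -226.7  504.  -224.8  501.9]
190 8 [ 499.1 -226.1  507.2 -223.   503.1]
200 17 [ 496.2 -224.   507.8 -220.5  502. ]
210 11 [ 497.1 -220.7  506.8 -218.7  502. ]
240 96 [ 483.2 -226.1  523.1 -210.1  503.2]
250 1357 [ 480.4 -231.5  522.9 -210.   501.7]
260 313 [ 483.1 -228.9  521.  -219.7  502.1]
270 550 [ 480.1 -228.9  524.6 -219.8  502.3]
280 620 [ 481.2 -229.3  523.6 -219.8  502.4]
290 745 [ 482.1 -241.3  522.5 -219.7  502.3]
yaw -5.587035328281067
yaw -6.4945546070323985
```

Base hole is at ≈(491.5, -181.7) and the plate hole at (499.9, -182.8), about 8.4 mm apart along the plate axis at yaw -6°. The drift axis is about 0.4 mm to +x of the TCP. Moving over the base hole with the tip ~20 mm above the plate.

```bash
python3 -m inch '[[[0,0,0],[-0.002,0.01,0],0.015],[[0,0,0],[-0.002,0.01,0],0.015],[[0,0,0],[-0.002,0.01,0],0.015],[[0,0,0],[-0.002,0.01,-0.01],0.015],[[0,0,0],[-0.002,0.01,-0.02],0.015],[[0,0,0],[0,0,-0.02],0.015],[[0,0,0],[0,0,-0.02],0.015],[[0,0,0],[0,0,-0.01],0.015],[[0,0,0],[0,0,0],0.015],[[0,0,0],[0,0,0],0.015]]'
python3 -c 'from h import *;wrist("pics/w3")'
```

```text
clock: 5.2
eef_pos: [493.1, -178.3, 187.1]
eef_rot: [-1.571, -0.0, -1.57]
wrist_force: [-0.1, -0.4, -3.6]
finger_gap: 23.3
{'clock': 5.2, 'eef_pos': [493.12, -178.324, 187.078], 'eef_rot': [-1.571, -0.0, -1.57], 'wrist_force': [-0.125, -0.438, -3.622], 'finger_gap': 23.281}
[[1.0, -0.0, -0.0, 493.21], [0.0, 0.96, 0.29, -94.93], [0.0, -0.29, 0.96, 366.2], [0.0, 0.0, 0.0, 1.0]]
```

Run:
```python
import cv2
a=cv2.imread("pics/w3.png")[120:320,220:440];cv2.imwrite("pics/c3.png",cv2.resize(a,None,fx=3,fy=3))
```

```text
(no output)
```

View pics/c3.png

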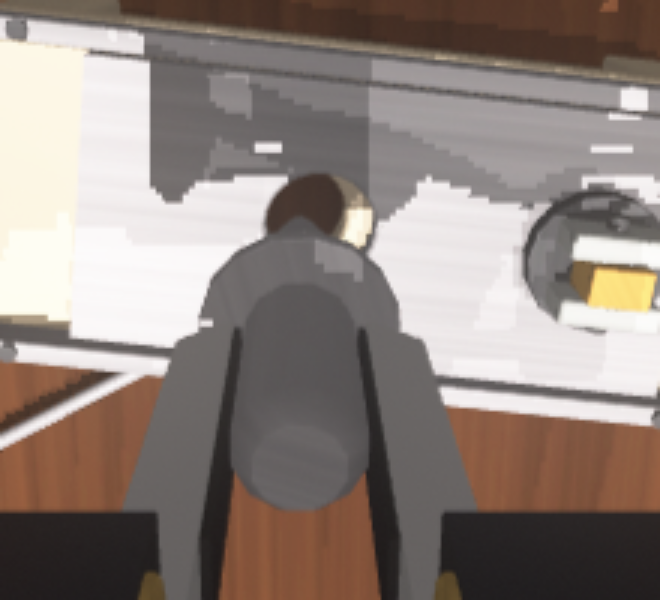

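The tip (at ~(300,225) in the crop) points into the hole, just left of the cream crescent. Correcting by (-1.5, -3.5) mm, settling and measuring once more against the visible arc.

```bash
python3 -m inch '[[[0,0,0],[-0.0015,-0.0035,0],0.015],[[0,0,0],[0,0,0],0.015],[[0,0,0],[0,0,0],0.015],[[0,0,0],[0,0,0],0.015],[[0,0,0],[0,0,0],0.015],[[0,0,0],[0,0,0],0.015],[[0,0,0],[0,0,0],0.015],[[0,0,0],[0,0,0],0.015],[[0,0,0],[0,0,0],0.015],[[0,0,0],[0,0,0],0.015]]'
python3 - <<'E'
from h import *;wrist("pics/w4")
import cv2
from scipy.optimize import least_squares
c=np.load("pics/w4.npz");d=c["depth"];K,P=c["mtx"],c["pose"]
v,u=np.mgrid[0:400,0:640]; X=np.stack([(u-K[0,2])/K[0,0]*d,-(v-K[1,2])/K[1,1]*d,-d],-1)@P[:3,:3].T+P[:3,3]
Z=cv2.medianBlur(X[...,2].astype(np.float32),3)
pl=[];ba=[]
for vv in range(150,215):
    for uu in range(295,355):
        a,r,b=Z[vv,uu],Z[vv,uu+1],Z[vv+1,uu]
        P_=lambda z:76<z<84
        B_=lambda z:65<z<72
        H_=lambda z:z<62
        for n,o in((r,(.5,0)),(b,(0,.5))):
            if (P_(a)and(H_(n)or B_(n)))or(P_(n)and(H_(a)or B_(a))):pl.append((uu+o[0],vv+o[1]))
            if (B_(a)and H_(n))or(B_(n)and H_(a)):ba.append((uu+o[0],vv+o[1]))
for nm,p,z in(("plate",pl,80),("base",ba,69)):
    q=cast(K,P,p,z);s=least_squares(lambda p:np.hypot(q[:,0]-p[0],q[:,1]-p[1])-17,[495,-182],loss="soft_l1");print(nm,len(p),s.x.round(2),np.abs(s.fun).mean().round(2))
zc=X[...,2];tz=c["pose"][2,3]
for lo,hi in((172,188),(190,225)):
    w=X[(zc>lo)&(zc<hi)&(abs(X[...,0]-492)<24)&(X[...,1]<-150)&(X[...,1]>-210)];print(lo,len(w),w.min(0).round(1),w.max(0).round(1))
E
```

```text
clock: 6.08
eef_pos: [491.5, -182.5, 186.4]
eef_rot: [-1.571, 0.0, -1.571]
wrist_force: [-0.0, -0.5, -3.8]
finger_gap: 23.6
{'clock': 6.083, 'eef_pos': [491.483, -182.494, 186.424], 'eef_rot': [-1.571, 0.0, -1.571], 'wrist_force': [-0.002, -0.542, -3.776], 'finger_gap': 23.639}
[[1.0, 0.0, -0.0, 491.69], [-0.0, 0.96, 0.29, -99.11], [0.0, -0.29, 0.96, 365.56], [0.0, 0.0, 0.0, 1.0]]
plate 68 [ 499.79 -183.  ] 0.21
base 25 [ 491.09 -181.38] 0.76
172 1507 [ 470.3 -181.1  172. ] [ 512.7 -160.1  188. ]
190 2889 [ 468.1 -192.6  190. ] [ 515.6 -169.7  225. ]
```

Both agree: the drift axis at (491.5, -182.1) is over the base hole at (491.1, -182). Descending.

```bash
python3 -m inch '[[[0,0,0],[0,0,-0.006],0.015],[[0,0,0],[0,0,-0.006],0.015],[[0,0,0],[0,0,-0.006],0.015],[[0,0,0],[0,0,-0.005],0.015],[[0,0,0],[0,0,-0.005],0.015],[[0,0,0],[0,0,-0.005],0.015],[[0,0,0],[0,0,-0.005],0.015],[[0,0,0],[0,0,-0.005],0.015],[[0,0,0],[0,0,-0.003],0.015],[[0,0,0],[0,0,0],0.015]]' 60
python3 -m inch '[[[0,0,0],[0,0,-0.003],0.015],[[0,0,0],[0,0,-0.003],0.015],[[0,0,0],[0,0,-0.003],0.015],[[0,0,0],[0,0,-0.003],0.015],[[0,0,0],[0,0,-0.003],0.015],[[0,0,0],[0,0,-0.003],0.015],[[0,0,0],[0,0,-0.003],0.015],[[0,0,0],[0,0,-0.003],0.015],[[0,0,0],[0,0,0],0.015],[[0,0,0],[0,0,0],0.015]]'
```

```text
clock: 6.97
eef_pos: [491.9, -182.6, 140.1]
eef_rot: [-1.57, -0.0, -1.571]
wrist_force: [4.8, -0.7, -5.8]
finger_gap: 22.8
clock: 7.8
eef_pos: [491.0, -182.3, 115.6]
eef_rot: [-1.572, 0.001, -1.571]
wrist_force: [4.9, -0.0, -5.4]
finger_gap: 23.0
```

```bash
python3 -m inch '[[[0,0,0],[0,0,-0.002],0.015],[[0,0,0],[0,0,-0.002],0.015],[[0,0,0],[0,0,-0.002],0.015],[[0,0,0],[0,0,-0.002],0.015],[[0,0,0],[0,0,-0.002],0.015],[[0,0,0],[0,0,-0.002],0.015],[[0,0,0],[0,0,-0.002],0.015],[[0,0,0],[0,0,-0.002],0.015],[[0,0,0],[0,0,0],0.015],[[0,0,0],[0,0,0],0.015]]'
```

```text
clock: 8.63
eef_pos: [491.3, -182.4, 100.2]
eef_rot: [-1.571, 0.0, -1.571]
wrist_force: [0.3, -0.6, -4.2]
finger_gap: 23.1
```

```bash
python3 -m inch '[[[0,0,0],[0,0,-0.001],0.015],[[0,0,0],[0,0,-0.001],0.015],[[0,0,0],[0,0,-0.001],0.015],[[0,0,0],[0,0,-0.0005],0.015],[[0,0,0],[0,0,-0.0005],0.015],[[0,0,0],[0,0,0],0.015],[[0,0,0],[0,0,0],0.015],[[0,0,0],[0,0,0],0.015],[[0,0,0],[0,0,0],0.015],[[0,0,0],[0,0,0],0.015]]'
```

```text
clock: 9.47
eef_pos: [492.7, -182.7, 98.9]
eef_rot: [-1.567, -0.001, -1.571]
wrist_force: [-3.5, 5.5, 19.5]
finger_gap: 23.0
```

Contact at 19.5 N, near the expected height. Checking whether the collar is really home.

Run:
```python
from h import *;wrist("pics/w5")
import cv2
from cell import imaging
c=np.load("pics/w5.npz");d=c["depth"];K,P=c["mtx"],c["pose"]
v,u=np.mgrid[0:400,0:640]; X=np.stack([(u-K[0,2])/K[0,0]*d,-(v-K[1,2])/K[1,1]*d,-d],-1)@P[:3,:3].T+P[:3,3]
r=np.hypot(X[...,0]-492,X[...,1]+182)
for a,b in((14,20),(26,38)):
    m=(r>a)&(r<b)&(X[...,2]>70)&(X[...,2]<97)
    for nm,mm in(("all",m),("-x",m&(X[...,0]<487)),("+x",m&(X[...,0]>497)),("+y",m&(X[...,1]>-175))): print(a,nm,mm.sum(),np.median(X[...,2][mm]).round(2) if mm.any() else 0)
s=imaging.camera("side")["pixels"][100:190,280:410,::-1]
w=c["pixels"][150:340,220:440,::-1]
s=cv2.resize(s,(780,540))
cv2.imwrite("pics/c5.png",s)
```

```text
{'clock': 9.467, 'eef_pos': [492.659, -182.683, 98.883], 'eef_rot': [-1.567, -0.001, -1.571], 'wrist_force': [-3.546, 5.546, 19.499], 'finger_gap': 23.004}
[[1.0, 0.0, -0.0, 492.2], [-0.0, 0.96, 0.29, -99.09], [0.0, -0.29, 0.96, 277.92], [0.0, 0.0, 0.0, 1.0]]
14 all 702 85.9
14 -x 280 85.91
14 +x 273 85.92
14 +y 555 85.9
26 all 3383 79.97
26 -x 1572 79.94
26 +x 1514 79.99
26 +y 2438 79.97
```

View pics/c5.png

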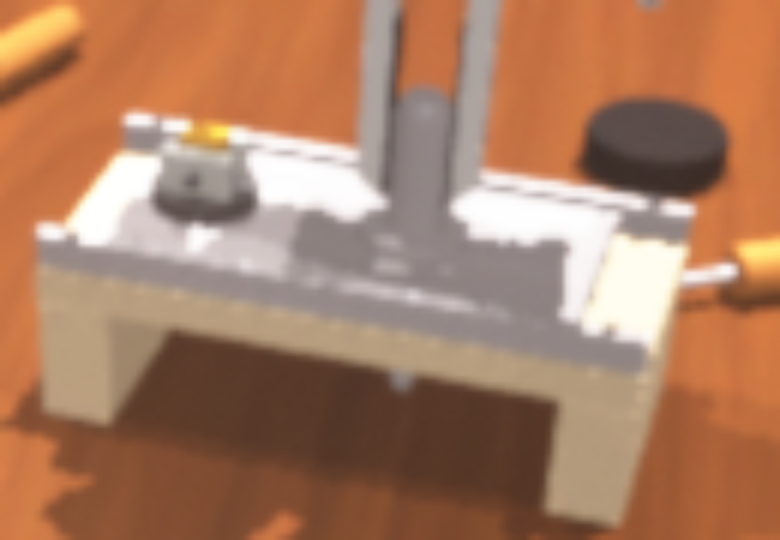

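The collar top measures 85.9 against the plate's 80.0. That matches the 6 mm collar lying flush all round, and the tip shows below the base. Releasing and retreating.

```bash
python3 -m inch '[[[0,0,0],[0,0,0.0005],0.015],[[0,0,0],[0,0,0],0.03],[[0,0,0],[0,0,0],0.045],[[0,0,0],[0,0,0],0.05],[[0,0,0],[0,0,0],0.05],[[0,0,0],[0,0,0],0.05],[[0,0,0],[0,0,0.005],0.05],[[0,0,0],[0,0,0.02],0.05],[[0,0,0],[0,0,0.03],0.05],[[0,0,0],[0,0,0.03],0.05]]'
python3 -m inch '[[[0,0,0],[0,0,0.03],0.05],[[0,0,0],[0,0,0.03],0.05],[[0,0,0],[0,0,0.02],0.05],[[0,0,0],[0,0,0],0.05],[[0,0,0],[0,0,0],0.05],[[0,0,0],[0,0,0],0.05],[[0,0,0],[0,0,0],0.05],[[0,0,0],[0,0,0],0.05],[[0,0,0],[0,0,0],0.05],[[0,0,0],[0,0,0],0.05]]'
python3 - <<'E'
from h import *;wrist("pics/w6")
c=np.load("pics/w6.npz");d=c["depth"];K,P=c["mtx"],c["pose"]
v,u=np.mgrid[0:400,0:640]; X=np.stack([(u-K[0,2])/K[0,0]*d,-(v-K[1,2])/K[1,1]*d,-d],-1)@P[:3,:3].T+P[:3,3]
r=np.hypot(X[...,0]-491.5,X[...,1]+182)
for a,b in((0,10),(14,20),(26,38)):
    m=(r>a)&(r<b)&(X[...,2]>70)&(X[...,2]<150); print(a,m.sum(),np.median(X[m],0).round(2))
import cv2;cv2.imwrite("pics/c6.png",c["pixels"][100:400,170:470,::-1])
E
```

```text
clock: 10.4
eef_pos: [491.0, -182.3, 182.9]
eef_rot: [-1.572, 0.001, -1.571]
wrist_force: [0.1, -0.1, -0.4]
finger_gap: 50.0
clock: 11.23
eef_pos: [491.4, -182.5, 261.5]
eef_rot: [-1.572, 0.0, -1.571]
wrist_force: [1.1, 0.2, -0.4]
finger_gap: 50.1
{'clock': 11.233, 'eef_pos': [491.408, -182.456, 261.455], 'eef_rot': [-1.572, 0.0, -1.571], 'wrist_force': [1.104, 0.219, -0.414], 'finger_gap': 50.051}
[[1.0, 0.0, 0.0, 491.74], [-0.0, 0.96, 0.29, -99.13], [-0.0, -0.29, 0.96, 440.62], [0.0, 0.0, 0.0, 1.0]]
0 324 [ 491.26 -180.92  139.61]
14 359 [ 488.97 -173.8    85.98]
26 1781 [ 491.14 -178.26   80.03]
```

View pics/c6.png

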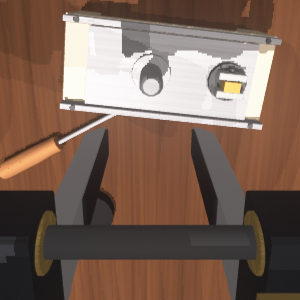

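The drift stands upright in the plate at crop (152,75). Its collar top is at 86.0, its handle top at ~140, and the gripper is clear. Handing in.

```bash
python3 -c 'from cell import ticket;print(ticket.sign_off())'
```

```text
the job is handed in; nothing more can be done
None
```

The drift is standing fully home in the work-holder, and the job is handed in at about 11.2 s on the robot's clock.

I took the drift from the end hole of the stand and lowered it on the base hole's axis. Its taper drew the plate across with about 5 N of sideways force. I pushed until the wrist read 19.5 N upward, then released and backed off straight up.

- **Seating:** after release the collar top measured 86.0 mm against the plate at 80.0 mm, which matches the 6 mm collar lying flush. Before release it read 85.9 on every side measured, so it is level. The handle top is at about 140 mm, as expected, and the tip showed below the base.
- **Clear of the robot:** the gripper was open, well above the drift and reading no load.
- **Disagreements:** the hand height at contact was 98.9 mm, 1–2 mm above my estimate of 96–97, so I confirmed the seating from the collar depth instead. The base-hole circle fit was loose (about 0.75 mm residual, seen only as a crescent). I therefore cross-checked it against the plate's slide direction, and the two agreed to about 1 mm.

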